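# Set the pot of moulds on the embedding console's warm spot and cover it

### The arm

A 6-joint arm with a two-finger parallel gripper is mounted at the origin on the work surface. World frame = base frame: x ahead of the robot, y to its left, z up, the work surface at z = 0. Lengths are in m, angles in rad, forces in N, time in s.
With the tool pointing down it reaches from about 0.15 to 0.775 m from the base axis. Payload 6.1 kg.
Tool frame: the origin (TCP) lies between the finger pads; the fingertips stand 22 mm ahead of it and the grasp point (between the pads) lies 3 mm ahead of it (finger_overhang is the distance from the TCP to the fingertips, in m); x points along the fingers, z is the direction in which the jaws open and shut, and the axes are right-handed (so a half turn about x gives the same grasp; the last joint's range is limited). The gripper opens to 85 mm and grips with 20 to 120 N. Pads are 22 mm wide; open, the fingers measure 114 mm over their backs; the gripper's body (76 mm by 85 mm) begins 54 mm behind the grasp point. The pads swing forward as they close: fully open they stand 13 mm farther back than shut.
Start: joints at [-1.342, 0.126, -0.04, 1.405, 0, 1.571], TCP at [0.119, -0.511, 0.253] pointing down, gripper open.
Joint ranges: [-2.72, 2.72], [-0.95, 1.95], [-1.27, 1.35], [-1.78, 2.02], [-1.46, 1.47], [-3.14, 3.14]. Speed limits (rad/s): [2.39, 2.39, 3.01, 3.14, 3.14, 3.14].

### API

Orientations are given as a unit quaternion [x, y, z, w].
In Python, from workcell import read_state, snapshot, camera_info, close_job, finger_overhang gives the robot as it stands. The module is installed in compiled form; this text tells all that it offers.
- The arm moves only by the tool servo_tool, never from a script. Its argument "series" is a list of rows, each a list of 3 entries, a list of its own where there are three numbers: the turn, a rotation vector about the tool's x, y, z in units of 5 degrees (1.0 is 5 degrees), then the shift along the tool's x, y, z in m, then the finger opening in m, from 0 to 0.0854. In form: [[[rx, ry, rz], [x, y, z], gripper], ...]. A call has 1 to 12 rows; each row shifts and turns the commanded pose from where the row before left it, along the tool's axes as they then stand; what a row does not reach is not made up. A row lasts 1/8 s, in which the tool goes at most 62.5 mm and 10.7 degrees, less where a joint would pass 70% of its speed; a pose out of reach is approached as far as the arm can. A call is refused whole if a number of a shift passes 0.0625 or a number of a turn 1, either way. A call with a gripper value outside its range is refused whole. The fingers move at their own pace and stop on an object; "newtons" is the grip in N (left out, the last holds). Time passes only in rows, so rows that do not move let the fingers close. It gives the time, the measured TCP pose, the force and the opening at its end, in the units of the state.
- read_state(): the state, without advancing time (a new reading comes with each control period).
- snapshot(name): name is "side" or "top" or "wrist"; returns the picture (420x560x3 uint8, red, green, blue); there is no depth.
- camera_info(name): a dict with "fx", "fy", "cx", "cy" (pixels), "world_from_camera" (4x4, takes a point from camera to world coordinates). Camera axes: x right, y down, z forward; pixel columns grow to the right and rows downward; lengths in m; the calibration is good to about 2 mm. A picture is of the moment at which its call begins: read the wrist's pose just before it. camera_info takes no time and is no camera call; for the wrist camera it gives the pose at the moment of the call.
- close_job(): hands the job in, once; it reports no verdict.
The state is a dict: "clock": time; "joints": joint angles; "joint_vel": joint speeds; "effort": joint torques, N m; "tool_pos": TCP position; "ee_rot": TCP orientation; "wrist_force": force on the tool from outside, world axes, zero at the start; "moment": the same for the moment, N m; "width": finger opening in m.
Only numpy, scipy, OpenCV 4.12 (cv2) and the standard library are available. Lean on these libraries where they do the work, as an engineer would, in place of code of your own. Each camera call takes 0.05 s, during which the arm holds its last target. There are 200 camera calls.

### The job

One of the two steel lids is lying on the console's warm spot, the circle inside the black ring: pick it up and lay it flat somewhere clear of the ring. Then carry the open steel pot with its three loose moulds, upright so that none falls out, and set it down gently inside the black ring, and only after that lower the pot's own lid, the larger one, gently onto its rim so that it sits fully down, centred and level. Leave both lids the right way up, do not move or tip the other things, and let go of everything.

Things in the scene. Friction and masses are not known exactly. Their poses are not given: they have to be found in the camera images.
- console: Fixed aluminium embedding console: flat plate 280 mm deep (x) by 420 mm wide (y), top 30 mm above the table, with a white round bar of 15 mm radius along its front (-x) edge and a fascia 70 mm deep, 65 mm high along its back edge. Origin: on the table under the plate's centre; x points away from the robot, turned by up to 9 degrees.
- nozzle (a point): Lower end of the console's dispenser nozzle, 80 mm above the table, at x=+82 mm y=0 of the console. Above it a nozzle arm (34 mm wide, x=+70 to +130 mm, up to 125 mm above the table, with a screw cap up to 141 mm) on a column 28 x 36 mm at x=+115 mm. All fixed to the console.
- spot (a point): Centre of the warm spot, on the console's top surface (30 mm above the table), at x=-50 mm y=0 of the console. A flush black ring round it has inner radius 44 mm and outer radius 52 mm. At the start one of the two lids (either) lies on it.
- pot: Open round steel pot, loose: outer diameter 62 mm, height 55 mm, wall 3.5 mm (mouth 55 mm), floor 5 mm thick, about 0.16 kg. It stands upright on the table at the robot's left with things close to two of its sides. Origin: centre of its underside; z up along its axis. It can be gripped across its outside from above.
- pot_rim (a point): Centre of the pot's mouth, level with the top of the rim, 55 mm above the pot's underside.
- mould0: One of three loose steel base moulds lying in the pot: 14 x 18 mm, 6 mm high, 12 g. Origin: centre of its underside.
- mould1: One of three loose steel base moulds lying in the pot: 14 x 18 mm, 6 mm high, 12 g. Origin: centre of its underside.
- mould2: One of three loose steel base moulds lying in the pot: 14 x 18 mm, 6 mm high, 12 g. Origin: centre of its underside.
- lid: The pot's own lid, loose, the larger of the two, about 0.12 kg: steel disc, diameter 74 mm, 4 mm thick; under it a round plug (diameter 51 mm, 5 mm deep, bevelled) that enters the pot's mouth with 2 mm play all round; on top a knob. Origin: centre of the plug's underside, z up; disc from 5 to 9 mm. Lying down it rests on its plug; seated, its origin is 50 mm above the pot's underside.
- lid_knob (a point): Middle of the upright round black knob (18 mm diameter, 28 mm high) on the larger lid, on its axis, 23 mm above the lid's origin; the knob's top is 37 mm above the lid's origin.
- small_lid: A smaller lid of the same make, loose, not for this pot: disc 58 mm in diameter, plug 37 mm; the same heights and the same knob (9 to 37 mm above its origin) as the larger one. Origin: centre of the plug's underside. About 0.08 kg.
- small_pot: Bystander: a smaller empty steel pot, loose, 48 mm diameter, 45 mm high. Origin: centre of its underside.
- jar: Bystander: a closed specimen jar, loose, 56 mm diameter, 62 mm high. Origin: centre of its underside.
- bottle: Bystander: an amber bottle, loose, 60 mm diameter, 140 mm high. Origin: centre of its underside.
- tray: Bystander: a small open grey tray, loose, 55 (x) x 48 (y) mm, 22 mm high, on the console. Origin: centre of its underside.
- forceps: Bystander: steel forceps, loose, lying flat on the table in front of the console, 126 mm long along x, 20 mm wide, 6 mm high. Origin: at its middle on the table.
- cassette: Bystander: a white tissue cassette, loose, lying flat on the table, 40 (x) x 28 (y) mm, 6 mm high. Origin: centre of its underside.
Things that resemble listed ones, but are neither listed nor needed, are in the scene too. Leave any orange or purple look-alike of the small_lid alone. What is shaped like the lid but green or red is not meant.

How it is judged:
On the way, in this order (a step that is already met when the one before it is completed fails the run):
1. the lid that lay on the warm spot lies right way up clear of the ring, let go and at rest (horizontal distance between each of lid, small_lid and spot above 0.075 m and angle between each of lid, small_lid's own z axis and vertical below 0.1 rad and linear speed of each of lid, small_lid below 0.02 m/s and angular speed of each of lid, small_lid below 0.2 rad/s and contact force between each of lid, small_lid and the fingers below 0.1 N), for 0.2 s.
2. the pot stands upright inside the ring, let go, with its three moulds inside and still uncovered (horizontal distance between pot and spot below 0.013 m and z of pot in the frame of spot between -0.003 and 0.003 m and angle between pot's own z axis and vertical below 0.04 rad and horizontal distance between each of mould0, mould1, mould2 and pot below 0.028 m and z of mould0 in the frame of pot between 0 and 0.05 m and z of mould1 in the frame of pot between 0 and 0.05 m and z of mould2 in the frame of pot between 0 and 0.05 m and linear speed of pot below 0.02 m/s and angular speed of pot below 0.2 rad/s and contact force between pot and the fingers below 0.1 N and horizontal distance between lid and pot above 0.06 m and horizontal distance between small_lid and pot above 0.055 m), for 0.2 s.
At the end, for the whole second after the job is handed in: Pot upright, axis within 13 mm of the spot's centre, its three moulds inside; larger lid seated: centred within 4 mm, origin 50 mm above the pot's underside within 2 mm, level within 2 degrees; small lid right way up, off the spot; all released and at rest (horizontal distance between pot and spot below 0.013 m and z of pot in the frame of spot between -0.003 and 0.003 m and angle between pot's own z axis and vertical below 0.04 rad and horizontal distance between each of mould0, mould1, mould2 and pot below 0.028 m and z of mould0 in the frame of pot between 0 and 0.05 m and z of mould1 in the frame of pot between 0 and 0.05 m and z of mould2 in the frame of pot between 0 and 0.05 m and linear speed of each of pot, lid, small_lid below 0.02 m/s and angular speed of each of pot, lid, small_lid below 0.2 rad/s and contact force between each of pot, lid, small_lid and the fingers below 0.1 N and horizontal distance between lid and pot below 0.004 m and z of lid in the frame of pot between 0.048 and 0.052 m and angle between the z axis of lid and the z axis of pot, either way round below 0.035 rad and angle between lid's own z axis and vertical below 0.05 rad and angle between small_lid's own z axis and vertical below 0.1 rad and horizontal distance between small_lid and spot above 0.055 m); the robot touches nothing.
It fails at once if a mould leaves the pot (distance between any of mould0, mould1, mould2 and pot above 0.065 m).
It fails at once if the pot is tipped more than 25 degrees (angle between pot's own z axis and vertical above 0.44 rad).
It fails at once if a lid is tipped more than 45 degrees (angle between any of lid, small_lid's own z axis and vertical above 0.8 rad).
It fails at once if the lid or the pot is dropped or slammed down (over 0.4 m/s within 15 mm of its seat) ((horizontal distance between lid and pot below 0.04 m and z of lid in the frame of pot below 0.065 m and linear speed of lid above 0.4 m/s) or (horizontal distance between pot and spot below 0.06 m and z of pot in the frame of spot below 0.015 m and linear speed of pot above 0.4 m/s)).
It fails at once if a bystander is moved more than 25 mm or tipped (distance of any of small_pot, jar, bottle, tray, forceps, cassette from where it was at the start of the episode above 0.025 m or angle between any of small_pot, jar, bottle, tray, forceps, cassette's own z axis and vertical above 0.35 rad).
It also fails if it takes over 72 s, if anything falls off the work surface, if the arm or the gripper's body presses on something with over 40 N, if the wrist force passes 120 N, or if a joint passes its speed limit or range.

## Working session

There is one attempt and no reset: what is moved stays moved. The work goes in short steps, Python scripts to look and compute and a tool call to move; the robot and the scene stay as the last step left them, time stands still between calls to the robot, and variables do not carry over. Pictures are saved under pics/ and viewed, about 8 in all and at most 12, crops included, and the job is handed in when it is done.

Besides the shell and the picture viewer there is one more tool, called in YAML: its name, and indented under it one key for each argument. servo_tool: Moves the arm, as the interface text tells. Its arguments: {"type":"object","properties":{"series":{"type":"array"},"newtons":{"type":"number"}},"required":["series"]}

```bash
mkdir -p pics
python3 - <<'E'
from workcell import *
import cv2,numpy as np
for n in("side","top"):
    cv2.imwrite(f"pics/{n}0.png",snapshot(n)[:,:,::-1]); c=camera_info(n); print(n,c["fx"],c["cx"],c["cy"],np.round(c["world_from_camera"],3).tolist())
s=read_state();print(s)
c=camera_info("wrist");print(c)
E
```

```text
side 472.6125495350594 275.2496606046392 207.04960135038485 [[0.995, -0.034, 0.089, 0.425], [-0.094, -0.491, 0.866, -0.947], [0.014, -0.871, -0.492, 0.642], [0.0, 0.0, 0.0, 1.0]]
top 442.854479786225 272.50844501680535 213.14534652640256 [[-0.049, -0.976, 0.211, 0.265], [-0.999, 0.05, -0.004, 0.042], [-0.007, -0.21, -0.978, 1.268], [0.0, 0.0, 0.0, 1.0]]
{'clock': 0.1, 'joints': array([-1.34198123e+00,  1.26332058e-01, -4.05054024e-02,  1.40543065e+00,
       -1.37948926e-05,  1.57077317e+00]), 'joint_vel': array([ 2.04427453e-03, -1.30743128e-03,  5.37907207e-04,  5.61087823e-04,
        5.89959990e-05, -1.64847408e-04]), 'effort': array([ 9.31504474e-04, -4.36906993e+01,  3.53603661e+01,  1.36912434e-02,
        5.14725355e-05,  7.28555989e-07]), 'tool_pos': array([ 0.11899972, -0.51097782,  0.25260058]), 'ee_rot': array([ 0.43996542,  0.55422588, -0.43932598,  0.55340473]), 'wrist_force': array([ 0.48069718, -0.10541314,  0.18211964]), 'moment': array([-0.03040769,  0.04951075, -0.01063118]), 'width': 0.08561964322418855}
{'fx': 361.6853604216705, 'fy': 361.6853604216705, 'cx': 276.79606099858273, 'cy': 211.88976993797553, 'world_from_camera': array([[ 2.27528349e-01, -9.36044950e-01, -2.68422620e-01,
         1.85940970e-01],
       [-9.73771372e-01, -2.18828253e-01, -6.23178163e-02,
        -4.95068595e-01],
       [-4.06175705e-04,  2.75561333e-01, -9.61283406e-01,
         3.73441560e-01],
       [ 0.00000000e+00,  0.00000000e+00,  0.00000000e+00,
         1.00000000e+00]])}
```

View pics/top0.png

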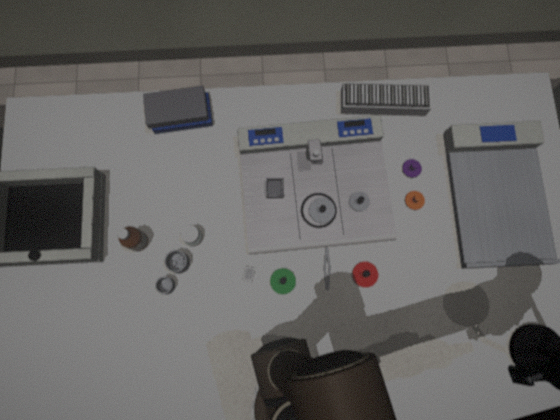

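View pics/side0.png

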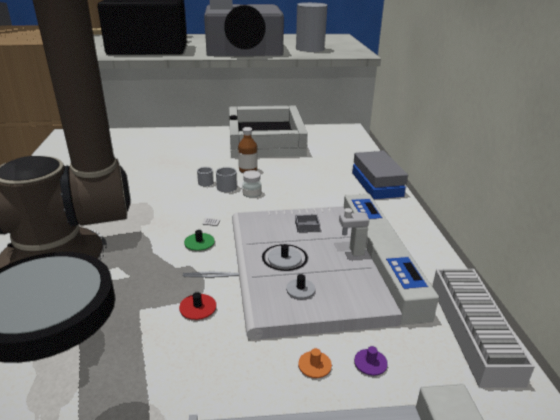

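Both pictures: the two steel lids are on the console. One is in the ring (top 320,209; side 285,256) and the other lies to its right (top 359,201; side 301,286). The pots are at top (178,261), larger, and (166,285), smaller. The jar is at (192,234) and the bottle at (130,237). The green, red, orange and purple ones are look-alikes. Next I'll enlarge to confirm.

Run:
```python
import cv2,numpy as np
t=cv2.imread("pics/top0.png");s=cv2.imread("pics/side0.png")
a=cv2.resize(t[145:255,230:400],None,fx=4.6,fy=4.6,interpolation=cv2.INTER_CUBIC)[:,:780]
b=cv2.resize(t[215:305,110:210],None,fx=3,fy=3,interpolation=cv2.INTER_CUBIC)
c=cv2.resize(s[235:305,245:345],None,fx=4,fy=4,interpolation=cv2.INTER_CUBIC)[:270,:400]
o=np.zeros((600,800,3),np.uint8)
a=cv2.resize(t[170:240,260:400],None,fx=4,fy=4,interpolation=cv2.INTER_CUBIC)
o[:280,:560]=a;o[300:570,:300]=b;o[300:570,320:720]=c
cv2.imwrite("pics/crop1.png",np.clip(o.astype(int)*1.5,0,255).astype(np.uint8))
```

```text
(no output)
```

View pics/crop1.png

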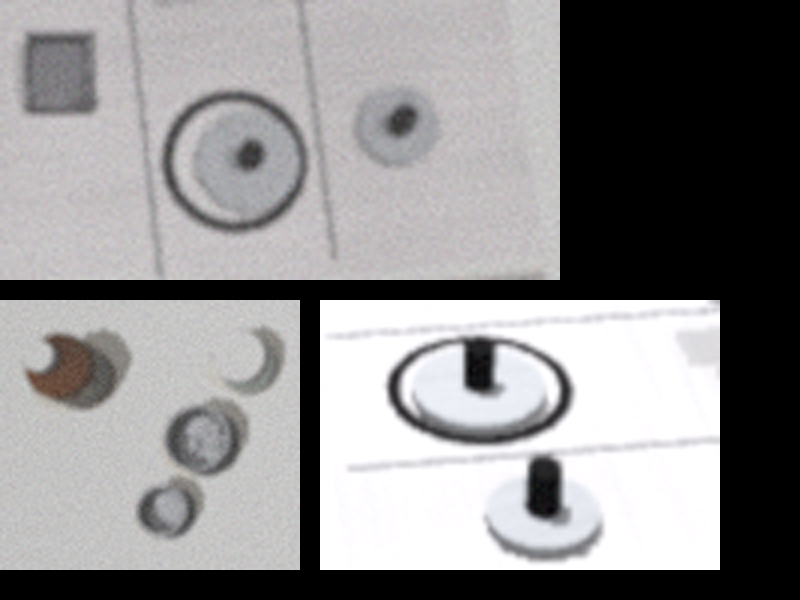

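The larger lid (26 px disc, against a 35 px ring = 104 mm → about 77 mm) is in the ring at top (322,210). The smaller one (21 px → about 62 mm) is at (359,201.5). Steel colour and black knob match in both. The pot is the larger of the two at (178,261), with the jar up-right of it and the small pot down-left. Now I'll triangulate roughly.

```bash
cat > h.py <<'E'
import numpy as np,cv2
from workcell import *
from scipy.spatial.transform import Rotation as R
def ray(c,p):
    if isinstance(c,str): c=camera_info(c)
    T=np.array(c["world_from_camera"]); d=T[:3,:3]@[(p[0]-c["cx"])/c["fx"],(p[1]-c["cy"])/c["fy"],1]
    return T[:3,3],d
def onz(c,p,z):
    o,d=ray(c,p); return o+d*(z-o[2])/d[2]
def tri(obs):
    A=np.zeros((3,3));b=np.zeros(3);P=[]
    for c,p in obs:
        o,d=ray(c,p);d=d/np.linalg.norm(d);M=np.eye(3)-np.outer(d,d);A+=M;b+=M@o;P.append((o,M))
    x=np.linalg.solve(A,b); return x,[float(np.linalg.norm(M@(x-o))) for o,M in P]
def proj(c,X):
    if isinstance(c,str): c=camera_info(c)
    T=np.linalg.inv(c["world_from_camera"]);q=T[:3,:3]@X+T[:3,3]
    return c["fx"]*q[0]/q[2]+c["cx"],c["fy"]*q[1]/q[2]+c["cy"]
def go(pos,jaw=None):
    "shift in tool axes and turn (5deg units) about tool x so that TCP is at pos, jaw axis at world yaw jaw(deg)"
    s=read_state();r=R.from_quat(s["ee_rot"]);M=r.as_matrix()
    out={"tool":np.round(s["tool_pos"],4),"shift":np.round(M.T@(np.array(pos)-s["tool_pos"]),4),"yaw":round(float(np.degrees(np.arctan2(M[1,2],M[0,2]))),2),"xaxis":np.round(M[:,0],3),"width":round(s["width"],4),"t":s["clock"]}
    if jaw is not None:
        a=out["yaw"]-jaw; a=(a+90)%180-90; out["turn_x"]=round(a/5,2)
    return out
E
python3 - <<'E'
from h import *
np.set_printoptions(precision=4,suppress=True)
print("ring",tri([("top",(318.7,210)),("side",(285.1,257))]))
print("ring z", onz("top",(318.7,210),.03),onz("side",(285.1,257),.03))
print("lid",onz("top",(322,210),.039),onz("side",(285,256.3),.039))
print("knobtop",tri([("top",(322.8,208.2)),("side",(285,246))]))
print("slid",onz("top",(359.2,201.5),.039),onz("side",(301,288),.039))
for n,p,z in [("pot",(178.5,261),.055),("spot",(165.5,285),.045),("jar",(190,234),.062),("bottle",(130,237),.14),("tray",(275,187.5),.052),("green",(283,281),.009),("corner FL",(249.5,247),.03),("FR",(392,237),.03),("BL",(242,150),.03)]:
    print(n,onz("top",p,z))
print("pot side",onz("side",(227,174),.055))
print(go([0.119,-.511,.253]), camera_info("wrist")["world_from_camera"][:3,3]-read_state()["tool_pos"])
E
```

```text
ring (array([ 0.5348, -0.0959,  0.0307]), [0.0011944399709476528, 0.0011944399709476524])
ring z [ 0.5337 -0.096   0.03  ] [ 0.5361 -0.0945  0.03  ]
lid [ 0.5313 -0.1043  0.039 ] [ 0.5346 -0.1044  0.039 ]
knobtop (array([ 0.5323, -0.1038,  0.0654]), [0.0017195120299844352, 0.0017195120299845178])
slid [ 0.5507 -0.212   0.039 ] [ 0.5543 -0.2147  0.039 ]
pot [0.4049 0.3008 0.055 ]
spot [0.3422 0.3388 0.045 ]
jar [0.4771 0.2672 0.062 ]
bottle [0.4634 0.4076 0.14  ]
tray [0.6007 0.0259 0.052 ]
green [0.3391 0.0166 0.009 ]
corner FL [0.4372 0.1061 0.03  ]
FR [ 0.4453 -0.2969  0.03  ]
BL [0.7263 0.1171 0.03  ]
pot side [0.4106 0.2897 0.055 ]
{'tool': array([ 0.119 , -0.511 ,  0.2526]), 'shift': array([-0.0004, -0.    ,  0.    ]), 'yaw': -76.89, 'xaxis': array([-0.   ,  0.001, -1.   ]), 'width': 0.0856, 't': 0.1} [0.0669 0.0159 0.1208]
```

Everything agrees: ring centre (0.535, -0.0955, 0.031), lid about (0.533, -0.104), pot about (0.405, 0.30). Now a rows helper, then I'll move above the lid.

```bash
cat >> h.py <<'E'
def plan(wps,jaw=None):
    "rows through world way points [(pos,n rows)], turning evenly to jaw yaw; tool down; shift in axes before the row's turn"
    s=read_state();M=R.from_quat(s["ee_rot"]).as_matrix();p=np.array(s["tool_pos"])
    yaw=np.degrees(np.arctan2(M[1,2],M[0,2])); N=sum(n for _,n in wps)
    a=0 if jaw is None else (yaw-jaw+90)%180-90
    k=round(a/5/N,2); rows=[]
    for q,n in wps:
        d=(np.array(q)-p)/n
        for _ in range(n):
            rows.append([[k,0,0],np.round(M.T@d,3).tolist()]); M=M@R.from_rotvec([np.radians(5*k),0,0]).as_matrix()
        p=np.array(q)
    for r in rows: print(r)
    print("yaw",yaw,"turn total",a/5)
E
python3 -c "
from h import *
print(finger_overhang if not callable(finger_overhang) else finger_overhang())
plan([([.533,-.104,.2],14)],-11)"
```

```text
0.022
[[np.float64(-0.94), 0, 0], [0.004, 0.035, -0.022]]
[[np.float64(-0.94), 0, 0], [0.004, 0.037, -0.019]]
[[np.float64(-0.94), 0, 0], [0.004, 0.038, -0.016]]
[[np.float64(-0.94), 0, 0], [0.004, 0.04, -0.012]]
[[np.float64(-0.94), 0, 0], [0.004, 0.04, -0.009]]
[[np.float64(-0.94), 0, 0], [0.004, 0.041, -0.006]]
[[np.float64(-0.94), 0, 0], [0.004, 0.041, -0.002]]
[[np.float64(-0.94), 0, 0], [0.004, 0.041, 0.001]]
[[np.float64(-0.94), 0, 0], [0.004, 0.041, 0.004]]
[[np.float64(-0.94), 0, 0], [0.004, 0.041, 0.008]]
[[np.float64(-0.94), 0, 0], [0.004, 0.04, 0.011]]
[[np.float64(-0.94), 0, 0], [0.004, 0.039, 0.014]]
[[np.float64(-0.94), 0, 0], [0.004, 0.038, 0.018]]
[[np.float64(-0.94), 0, 0], [0.004, 0.036, 0.021]]
yaw -76.88853395621385 turn total -13.17770679124277
```

servo_tool:
  series:
    - [[-0.94, 0, 0], [0.004, 0.035, -0.022], 0.085]
    - [[-0.94, 0, 0], [0.004, 0.037, -0.019], 0.085]
    - [[-0.94, 0, 0], [0.004, 0.038, -0.016], 0.085]
    - [[-0.94, 0, 0], [0.004, 0.04, -0.012], 0.085]
    - [[-0.94, 0, 0], [0.004, 0.04, -0.009], 0.085]
    - [[-0.94, 0, 0], [0.004, 0.041, -0.006], 0.085]
    - [[-0.94, 0, 0], [0.004, 0.041, -0.002], 0.085]
    - [[-0.94, 0, 0], [0.004, 0.041, 0.001], 0.085]
    - [[-0.94, 0, 0], [0.004, 0.041, 0.004], 0.085]
    - [[-0.94, 0, 0], [0.004, 0.041, 0.008], 0.085]
    - [[-0.94, 0, 0], [0.004, 0.04, 0.011], 0.085]
    - [[-0.94, 0, 0], [0.004, 0.039, 0.014], 0.085]

```text
clock: 1.6
tool_pos: [0.4722, -0.1607, 0.2048]
ee_rot: [0.125, 0.696, -0.125, 0.696]
wrist_force: [-0.6, -0.9, -0.1]
width: 0.0853
```

servo_tool:
  series:
    - [[-0.94, 0, 0], [0.004, 0.038, 0.018], 0.085]
    - [[-0.94, 0, 0], [0.004, 0.036, 0.021], 0.085]
    - [[0, 0, 0], [0, 0, 0], 0.05]
    - [[0, 0, 0], [0, 0, 0], 0.05]

```text
clock: 2.1
tool_pos: [0.5312, -0.1037, 0.1969]
ee_rot: [0.068, 0.704, -0.068, 0.703]
wrist_force: [-1.0, -0.2, -0.3]
width: 0.0514
```

Run:
```python
from h import *
import pickle
s=read_state();c=camera_info("wrist");im=snapshot("wrist");pickle.dump(c,open("c1.pkl","wb"))
cv2.imwrite("pics/w1.png",im[:,:,::-1]);print(go([.533,-.104,.2],-11))
for X in ([.535,-.0955,.03],[.533,-.104,.039]): print(proj(c,np.array(X)))
```

```text
{'tool': array([ 0.531 , -0.104 ,  0.1972]), 'shift': array([-0.0028,  0.0004,  0.0019]), 'yaw': -11.14, 'xaxis': array([-0.001, -0.   , -1.   ]), 'width': 0.05, 't': 2.15, 'turn_x': -0.03}
(np.float64(281.0246433136032), np.float64(186.22486613354394))
(np.float64(280.6877347798775), np.float64(199.3669751385821))
```

View pics/w1.png

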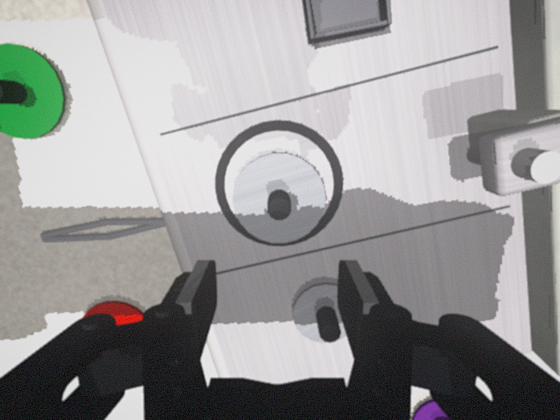

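The wrist view shows the black ring spanning columns 216–343, rows 120–245 (centre about 279.5,182.5). The larger lid disc is at (279,196) with its knob top at about (279,206). The small lid is at (320,310), and the nozzle is well off to the right.

Run:
```python
from h import *
import pickle
np.set_printoptions(precision=4,suppress=True)
c=pickle.load(open("c1.pkl","rb"))
g=cv2.cvtColor(cv2.imread("pics/w1.png"),cv2.COLOR_BGR2GRAY)
# ring: darkest radial sample about predicted circle, refined by least squares in world plane z=.03
from scipy.optimize import least_squares
def fit(cen,z,rlo,rhi,n=72):
    P=[]
    for a in np.linspace(0,2*np.pi,n,endpoint=False):
        rr=np.arange(rlo,rhi,.0005);u=[proj(c,np.array([cen[0]+r*np.cos(a),cen[1]+r*np.sin(a),z])) for r in rr]
        v=cv2.remap(g.astype(np.float32),np.float32([[x for x,_ in u]]),np.float32([[y for _,y in u]]),cv2.INTER_LINEAR)[0]
        if np.median(v)-v.min()>20: w=np.clip(np.median(v)-15-v,0,None); r=(w*rr).sum()/w.sum(); P.append([cen[0]+r*np.cos(a),cen[1]+r*np.sin(a)])
    P=np.array(P);s=least_squares(lambda x:np.hypot(*(P-x[:2]).T)-x[2],[*cen,.048],loss="soft_l1",f_scale=.001);return s.x,len(P),np.abs(s.fun).mean()
f=fit(onz(c,(279.5,182.5),.03)[:2],.03,.036,.06);print("ring",f)
print("lid disc",onz(c,(279,196),.039)," knobtop",onz(c,(279,206),.067))
k=(g<60).astype(np.uint8);n,l,st,ce=cv2.connectedComponentsWithStats(k)
for i in range(1,n):
    if 100<st[i,4]<1500: print(st[i],ce[i])
print("knob mid triang",tri([(c,(279,205)),("side",(285,248)),("top",(322.6,208.5))]))
```

```text
ring (array([ 0.533 , -0.0955,  0.0485]), 72, np.float64(0.0004872677654476941))
lid disc [ 0.5322 -0.101   0.039 ]  knobtop [ 0.532  -0.1016  0.067 ]
[  0  80  28  24 544] [11.7996 92.0037]
[317 307  23  34 579] [327.7306 323.5769]
knob mid triang (array([ 0.5323, -0.1033,  0.0599]), [0.0007822314735602667, 0.0019040585077896254, 0.0014297989834066238])
```

servo_tool:
  series:
    - [[0, 0, 0], [0.026, 0.002, 0.001], 0.05]
    - [[0, 0, 0], [0.03, 0, 0], 0.05]
    - [[0, 0, 0], [0.03, 0, 0], 0.05]
    - [[0, 0, 0], [0.024, 0, 0], 0.05]
    - [[0, 0, 0], [0.013, 0, 0], 0.05]
    - [[0, 0, 0], [0.006, 0, 0], 0.05]
    - [[0, 0, 0], [0, 0, 0], 0.05]

```text
clock: 3.02
tool_pos: [0.5331, -0.1022, 0.0687]
ee_rot: [0.068, 0.704, -0.069, 0.704]
wrist_force: [-0.1, 0.1, 0.0]
width: 0.05
```

servo_tool:
  newtons: 40
  series:
    - [[0, 0, 0], [0, 0, 0], 0.03]
    - [[0, 0, 0], [0, 0, 0], 0.02]
    - [[0, 0, 0], [0, 0, 0], 0.01]
    - [[0, 0, 0], [0, 0, 0], 0.01]
    - [[0, 0, 0], [0, 0, 0], 0.01]
    - [[0, 0, 0], [0, 0, 0], 0.01]

```text
clock: 3.78
tool_pos: [0.5335, -0.1019, 0.0691]
ee_rot: [0.068, 0.703, -0.068, 0.704]
wrist_force: [-0.7, 0.1, 4.3]
width: 0.0163
```

servo_tool:
  series:
    - [[0, 0, 0], [-0.004, 0, 0], 0.01]
    - [[0, 0, 0], [-0.012, 0, 0], 0.01]
    - [[0, 0, 0], [-0.02, 0, 0], 0.01]
    - [[0, 0, 0], [-0.014, 0, 0], 0.01]
    - [[0, 0, 0], [0, 0, 0], 0.01]

```text
clock: 4.4
tool_pos: [0.5339, -0.102, 0.1197]
ee_rot: [0.068, 0.703, -0.068, 0.705]
wrist_force: [-0.7, -0.2, -2.1]
width: 0.0163
```

Run:
```python
from h import *
print(go([.505,.035,.119]),read_state()["wrist_force"])
cv2.imwrite("pics/w2.png",snapshot("wrist")[:,:,::-1])
```

```text
{'tool': array([ 0.5339, -0.102 ,  0.1197]), 'shift': array([ 0.0006,  0.1289, -0.0547]), 'yaw': -11.09, 'xaxis': array([ 0.003, -0.   , -1.   ]), 'width': 0.0163, 't': 4.4} [-0.69052307 -0.18938295 -2.0899195 ]
```

View pics/w2.png

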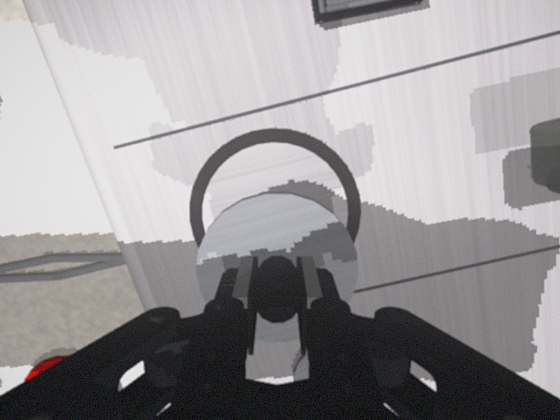

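The lid is held level by its knob (knob between the pads at about 277,290) and is off the spot. I'll carry it to the front left of the plate.

servo_tool:
  series:
    - [[0, 0, 0], [0, 0.01, -0.004], 0.01]
    - [[0, 0, 0], [0, 0.025, -0.01], 0.01]
    - [[0, 0, 0], [0, 0.03, -0.014], 0.01]
    - [[0, 0, 0], [0, 0.03, -0.013], 0.01]
    - [[0, 0, 0], [0, 0.024, -0.009], 0.01]
    - [[0, 0, 0], [0.01, 0.01, -0.004], 0.01]
    - [[0, 0, 0], [0.018, 0, 0], 0.01]
    - [[0, 0, 0], [0.014, 0, 0], 0.01]
    - [[0, 0, 0], [0.005, 0, 0], 0.01]
    - [[0, 0, 0], [0.002, 0, 0], 0.01]
    - [[0, 0, 0], [0, 0, 0], 0.01]

```text
clock: 5.82
tool_pos: [0.5052, 0.0349, 0.0696]
ee_rot: [0.069, 0.704, -0.068, 0.704]
wrist_force: [0.8, -0.8, -2.1]
width: 0.0167
```

servo_tool:
  series:
    - [[0, 0, 0], [0.0015, 0, 0], 0.01]
    - [[0, 0, 0], [0, 0, 0], 0.01]

```text
clock: 6.08
tool_pos: [0.5056, 0.035, 0.0691]
ee_rot: [0.068, 0.703, -0.068, 0.705]
wrist_force: [-1.4, -0.0, 5.5]
width: 0.0167
```

servo_tool:
  series:
    - [[0, 0, 0], [0, 0, 0], 0.03]
    - [[0, 0, 0], [0, 0, 0], 0.05]
    - [[0, 0, 0], [0, 0, 0], 0.05]
    - [[0, 0, 0], [-0.015, 0, 0], 0.05]
    - [[0, 0, 0], [-0.04, 0, 0], 0.085]
    - [[0, 0, 0], [-0.05, 0, 0], 0.085]
    - [[0, 0, 0], [-0.04, 0, 0], 0.085]
    - [[0, 0, 0], [0, 0, 0], 0.085]

```text
clock: 7.08
tool_pos: [0.5067, 0.0352, 0.2174]
ee_rot: [0.069, 0.701, -0.068, 0.706]
wrist_force: [-0.3, 0.7, -0.9]
width: 0.0849
```

Run:
```python
from h import *
import pickle
c=camera_info("wrist");cv2.imwrite("pics/w3.png",snapshot("wrist")[:,:,::-1]);pickle.dump(c,open("c3.pkl","wb"))
print(proj(c,np.array([.5056,.035,.039])))
plan([([.405,.30,.21],15)],63)
```

```text
(np.float64(275.29698902798407), np.float64(194.46857673503393))
[[np.float64(-0.99), 0, 0], [0.0, 0.016, -0.01]]
[[np.float64(-0.99), 0, 0], [0.0, 0.017, -0.009]]
[[np.float64(-0.99), 0, 0], [0.0, 0.018, -0.007]]
[[np.float64(-0.99), 0, 0], [0.0, 0.018, -0.006]]
[[np.float64(-0.99), 0, 0], [0.0, 0.018, -0.004]]
[[np.float64(-0.99), 0, 0], [0.0, 0.019, -0.002]]
[[np.float64(-0.99), 0, 0], [0.0, 0.019, -0.001]]
[[np.float64(-0.99), 0, 0], [0.0, 0.019, 0.001]]
[[np.float64(-0.99), 0, 0], [0.0, 0.019, 0.003]]
[[np.float64(-0.99), 0, 0], [0.0, 0.018, 0.004]]
[[np.float64(-0.99), 0, 0], [0.0, 0.018, 0.006]]
[[np.float64(-0.99), 0, 0], [0.0, 0.017, 0.007]]
[[np.float64(-0.99), 0, 0], [0.0, 0.017, 0.009]]
[[np.float64(-0.99), 0, 0], [0.0, 0.016, 0.01]]
[[np.float64(-0.99), 0, 0], [0.0, 0.015, 0.011]]
yaw -11.090260032439843 turn total -14.818052006487969
```

servo_tool:
  series:
    - [[-0.99, 0, 0], [0, 0.016, -0.01], 0.085]
    - [[-0.99, 0, 0], [0, 0.017, -0.009], 0.085]
    - [[-0.99, 0, 0], [0, 0.018, -0.007], 0.085]
    - [[-0.99, 0, 0], [0, 0.018, -0.006], 0.085]
    - [[-0.99, 0, 0], [0, 0.018, -0.004], 0.085]
    - [[-0.99, 0, 0], [0, 0.019, -0.002], 0.085]
    - [[-0.99, 0, 0], [0, 0.019, -0.001], 0.085]
    - [[-0.99, 0, 0], [0, 0.019, 0.001], 0.085]
    - [[-0.99, 0, 0], [0, 0.019, 0.003], 0.085]
    - [[-0.99, 0, 0], [0, 0.018, 0.004], 0.085]
    - [[-0.99, 0, 0], [0, 0.018, 0.006], 0.085]
    - [[-0.99, 0, 0], [0, 0.017, 0.007], 0.085]

```text
clock: 8.62
tool_pos: [0.4235, 0.2476, 0.2117]
ee_rot: [-0.29, 0.646, 0.29, 0.644]
wrist_force: [-0.7, -0.0, 0.3]
width: 0.0848
```

servo_tool:
  series:
    - [[-0.99, 0, 0], [0, 0.017, 0.009], 0.085]
    - [[-0.99, 0, 0], [0, 0.016, 0.01], 0.085]
    - [[-0.99, 0, 0], [0, 0.015, 0.011], 0.085]
    - [[0, 0, 0], [0, 0, 0], 0.085]
    - [[0, 0, 0], [0, 0, 0], 0.085]

```text
clock: 9.25
tool_pos: [0.4036, 0.2996, 0.2122]
ee_rot: [-0.37, 0.603, 0.37, 0.602]
wrist_force: [0.7, -0.5, 0.1]
width: 0.0853
```

Run:
```python
from h import *
import pickle
c=camera_info("wrist");im=snapshot("wrist")[:,:,::-1];cv2.imwrite("pics/w4.png",im);pickle.dump(c,open("c4.pkl","wb"))
print(go([.405,.30,.21],63)); 
for X in ([.405,.3,.055],[.408,.295,.055]):print(proj(c,np.array(X)))
w3=cv2.imread("pics/w3.png")
cv2.imwrite("pics/two.png",np.vstack([im[:360],w3[80:320]]))
```

```text
{'tool': array([0.4038, 0.2996, 0.2124]), 'shift': array([ 0.0024, -0.0009,  0.0009]), 'yaw': 63.08, 'xaxis': array([-0.001, -0.001, -1.   ]), 'width': 0.0849, 't': 9.3, 'turn_x': 0.02}
(np.float64(278.8401144031923), np.float64(202.55652811757858))
(np.float64(274.9387904672253), np.float64(208.54538156444033))
```

View pics/two.png

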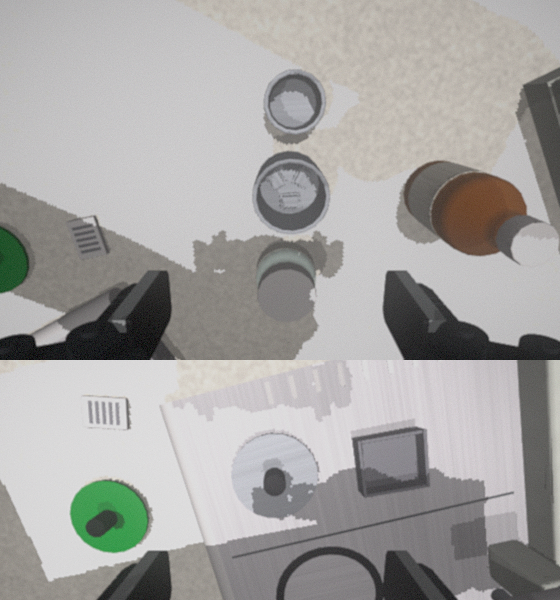

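Top half of the picture: the pot's rim has columns 253–329 and its lower edge at row 234, giving a centre of about (291,197). It has its moulds inside. The small pot is above it at (295,102) and the jar below at (287,275), so the jaws (left–right) have free room. Bottom half: the larger lid lies level at (275,395), clear of the ring and the tray.

Run:
```python
from h import *
import pickle
np.set_printoptions(precision=4,suppress=True)
c=pickle.load(open("c4.pkl","rb"))
print(onz(c,(291,197),.055), tri([(c,(291,197)),("top",(178.5,260.5)),("side",(227,173))]))
print("side",onz("side",(227,173),.055))
p=onz(c,(291,197),.055);print(go([p[0],p[1],.21],63))
# check: project rim circle & draw
im=cv2.imread("pics/w4.png")
def circ(im,c,X,r,col):
    pts=np.array([proj(c,np.array([X[0]+r*np.cos(a),X[1]+r*np.sin(a),X[2]])) for a in np.linspace(0,6.28,60)]);cv2.polylines(im,[np.int32(np.round(pts*8))],True,col,1,cv2.LINE_AA,3)
o=[]
circ(im,c,p,.031,(0,0,255));circ(im,c,[p[0],p[1],0],.031,(0,255,0));o.append(cv2.resize(im[130:260,220:360],(420,390)))
for n,(u,v) in(("top",(178,261)),("side",(227,178))):
    im=cv2.imread(f"pics/{n}0.png");k=camera_info(n)
    im=im.copy();im=im[v-20:v+20,u-20:u+20];im=cv2.resize(im,(360,360),interpolation=cv2.INTER_CUBIC)
    k=dict(k);k["cx"]=(k["cx"]-u+20.5)*9-.5;k["cy"]=(k["cy"]-v+20.5)*9-.5;k["fx"]*=9;k["fy"]*=9
    circ(im,k,p,.031,(0,0,255));circ(im,k,[p[0],p[1],0],.031,(0,255,0));o.append(im)
O=np.zeros((400,800,3),np.uint8);a=cv2.resize(o[0],(280,260));O[:260,:280]=a;O[:260,280:540]=cv2.resize(o[1],(260,260));O[:260,540:]=cv2.resize(o[2],(260,260));cv2.imwrite("pics/chk.png",O[:260])
```

```text
[0.4053 0.3106 0.055 ] (array([0.4082, 0.3067, 0.0482]), [0.0036711571049979548, 0.004426458915940892, 0.0028762786226259516])
side [0.4107 0.2964 0.055 ]
{'tool': array([0.4038, 0.2996, 0.2124]), 'shift': array([0.0024, 0.0037, 0.0105]), 'yaw': 63.08, 'xaxis': array([-0.001, -0.001, -1.   ]), 'width': 0.0849, 't': 9.3, 'turn_x': 0.02}
```

View pics/chk.png

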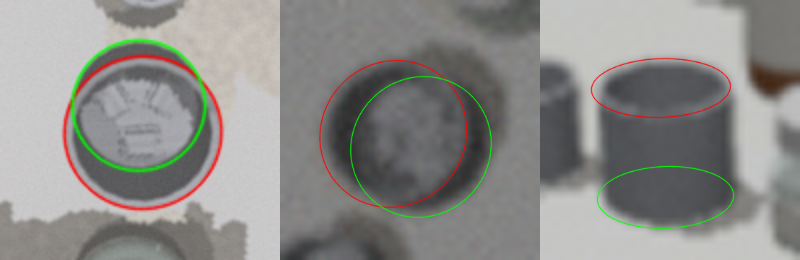

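servo_tool:
  series:
    - [[0, 0, 0], [0.02, 0.003, 0.009], 0.0854]
    - [[0, 0, 0], [0.035, 0, 0], 0.0854]
    - [[0, 0, 0], [0.03, 0, 0], 0.0854]
    - [[0, 0, 0], [0.02, 0, 0], 0.0854]
    - [[0, 0, 0], [0, 0, 0], 0.0854]

```text
clock: 9.93
tool_pos: [0.4045, 0.3082, 0.1063]
ee_rot: [-0.37, 0.604, 0.37, 0.601]
wrist_force: [0.1, -0.3, 0.3]
width: 0.0855
```

Run:
```python
from h import *
import pickle
c=camera_info("wrist");im=snapshot("wrist")[:,:,::-1];cv2.imwrite("pics/w5.png",im);pickle.dump(c,open("c5.pkl","wb"))
print(go([.405,.309,.043],63),read_state()["wrist_force"]); print(proj(c,np.array([.405,.309,.055])))
```

```text
{'tool': array([0.4051, 0.3088, 0.1076]), 'shift': array([0.0646, 0.0002, 0.0002]), 'yaw': 63.09, 'xaxis': array([-0.001, -0.001, -1.   ]), 'width': 0.0852, 't': 9.975, 'turn_x': 0.02} [0.65407757 0.71341919 0.2951849 ]
(np.float64(279.7409093654075), np.float64(252.7815673877794))
```

View pics/w5.png

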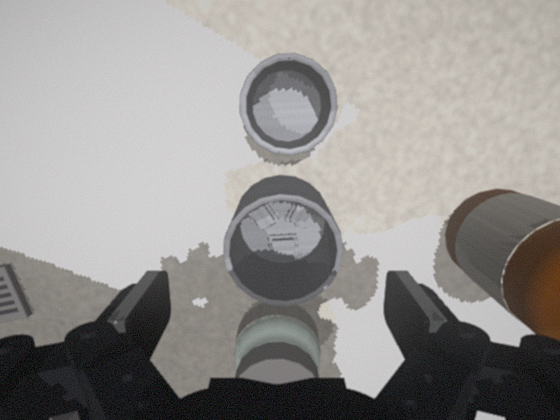

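The rim is at columns 223–342, rows 193–305 (centre about 282.5,249), which is 2 mm from where I predicted. Its 119 px width fits 62 mm at 55 mm height. The jaws straddle the pot freely.

servo_tool:
  series:
    - [[0, 0, 0], [0.015, 0.002, 0.001], 0.0854]
    - [[0, 0, 0], [0.02, 0, 0], 0.0854]
    - [[0, 0, 0], [0.016, 0, 0], 0.0854]
    - [[0, 0, 0], [0.01, 0, 0], 0.0854]
    - [[0, 0, 0], [0.003, 0, 0], 0.0854]
    - [[0, 0, 0], [0, 0, 0], 0.075]
    - [[0, 0, 0], [0, 0, 0], 0.07]
    - [[0, 0, 0], [0, 0, 0], 0.066]
    - [[0, 0, 0], [0, 0, 0], 0.063]
    - [[0, 0, 0], [0, 0, 0], 0.06]
    - [[0, 0, 0], [0, 0, 0], 0.055]
    - [[0, 0, 0], [0, 0, 0], 0.055]

```text
clock: 11.48
tool_pos: [0.4042, 0.3116, 0.0447]
ee_rot: [-0.37, 0.602, 0.37, 0.603]
wrist_force: [-1.0, -1.2, 6.0]
width: 0.0619
```

servo_tool:
  series:
    - [[0, 0, 0], [-0.003, 0, 0], 0.055]
    - [[0, 0, 0], [-0.01, 0, 0], 0.055]
    - [[0, 0, 0], [-0.02, 0, 0], 0.055]
    - [[0, 0, 0], [-0.02, 0, 0], 0.055]
    - [[0, 0, 0], [0, 0, 0], 0.055]

```text
clock: 12.1
tool_pos: [0.4048, 0.3121, 0.0985]
ee_rot: [-0.37, 0.601, 0.37, 0.604]
wrist_force: [0.2, -0.0, -1.9]
width: 0.0619
```

Run:
```python
from h import *
import pickle
c=camera_info("wrist");im=snapshot("wrist")[:,:,::-1];cv2.imwrite("pics/w6.png",im);pickle.dump(c,open("c6.pkl","wb"))
print(go([.405,.309,.043],63),read_state()["wrist_force"])
```

```text
{'tool': array([0.4043, 0.3116, 0.0974]), 'shift': array([ 0.0544, -0.0018, -0.0021]), 'yaw': 63.16, 'xaxis': array([ 0.001,  0.001, -1.   ]), 'width': 0.0624, 't': 12.15, 'turn_x': 0.03} [-0.0438841   0.25210976 -1.43873976]
```

View pics/w6.png

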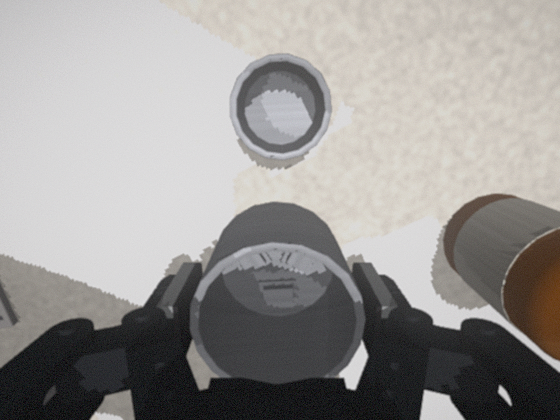

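The pot is held upright: rim at columns 190–364 (centre about 277), moulds visible inside at (280,265). I'll work out its offset along the pads and plan the transfer.

Run:
```python
from h import *
import pickle
c=pickle.load(open("c6.pkl","rb"));T=np.array([.4043,.3116,.0974]);y=np.array([np.sin(np.radians(63.1)),-np.cos(np.radians(63.1)),0])*-1
M=R.from_quat(read_state()["ee_rot"]).as_matrix();y=M[:,1];z=M[:,2];print(y)
for e in(-.004,-.002,0,.002,.004):
    X=T+e*y+[0,0,.0108]
    q=[proj(c,X+.031*(np.cos(a)*y+np.sin(a)*z)) for a in np.linspace(0,2*np.pi,361)]
    q=np.array(q);print(e,"outer cols",q[:,0].min().round(1),q[:,0].max().round(1),"toprow",q[:,1].min().round(1))
plan([([.41,.30,.15],3),([.5335,-.0955,.15],12)])
```

```text
[-8.92271447e-01  4.51498865e-01 -6.63958515e-04]
-0.004 outer cols 187.9 364.1 toprow 246.7
-0.002 outer cols 187.5 364.5 toprow 241.0
0 outer cols 187.1 364.9 toprow 235.2
0.002 outer cols 186.7 365.3 toprow 229.4
0.004 outer cols 186.3 365.7 toprow 223.5
[[0.0, 0, 0], [-0.018, -0.003, -0.003]]
[[0.0, 0, 0], [-0.018, -0.003, -0.003]]
[[0.0, 0, 0], [-0.018, -0.003, -0.003]]
[[0.0, 0, 0], [-0.0, -0.024, -0.025]]
[[0.0, 0, 0], [-0.0, -0.024, -0.025]]
[[0.0, 0, 0], [-0.0, -0.024, -0.025]]
[[0.0, 0, 0], [-0.0, -0.024, -0.025]]
[[0.0, 0, 0], [-0.0, -0.024, -0.025]]
[[0.0, 0, 0], [-0.0, -0.024, -0.025]]
[[0.0, 0, 0], [-0.0, -0.024, -0.025]]
[[0.0, 0, 0], [-0.0, -0.024, -0.025]]
[[0.0, 0, 0], [-0.0, -0.024, -0.025]]
[[0.0, 0, 0], [-0.0, -0.024, -0.025]]
[[0.0, 0, 0], [-0.0, -0.024, -0.025]]
[[0.0, 0, 0], [-0.0, -0.024, -0.025]]
yaw 63.16015477633082 turn total 0.0
```

servo_tool:
  series:
    - [[0, 0, 0], [-0.01, -0.001, -0.001], 0.055]
    - [[0, 0, 0], [-0.02, -0.003, -0.003], 0.055]
    - [[0, 0, 0], [-0.018, -0.005, -0.005], 0.055]
    - [[0, 0, 0], [-0.006, -0.012, -0.012], 0.055]
    - [[0, 0, 0], [0, -0.02, -0.021], 0.055]
    - [[0, 0, 0], [0, -0.026, -0.027], 0.055]
    - [[0, 0, 0], [0, -0.03, -0.031], 0.055]
    - [[0, 0, 0], [0, -0.03, -0.031], 0.055]
    - [[0, 0, 0], [0, -0.03, -0.031], 0.055]
    - [[0, 0, 0], [0, -0.03, -0.031], 0.055]
    - [[0, 0, 0], [0, -0.03, -0.031], 0.055]
    - [[0, 0, 0], [0, -0.028, -0.029], 0.055]

```text
clock: 13.65
tool_pos: [0.5078, -0.0273, 0.1501]
ee_rot: [-0.37, 0.603, 0.37, 0.602]
wrist_force: [0.6, 1.0, -1.4]
width: 0.0617
```

servo_tool:
  series:
    - [[0, 0, 0], [0, -0.022, -0.023], 0.055]
    - [[0, 0, 0], [0, -0.016, -0.017], 0.055]
    - [[0, 0, 0], [0, -0.008, -0.008], 0.055]
    - [[0, 0, 0], [0, -0.003, -0.003], 0.055]
    - [[0, 0, 0], [0, 0, 0], 0.055]
    - [[0, 0, 0], [0, 0, 0], 0.055]

```text
clock: 14.4
tool_pos: [0.5288, -0.092, 0.1508]
ee_rot: [-0.371, 0.602, 0.371, 0.602]
wrist_force: [-0.7, 0.3, -1.9]
width: 0.0616
```

Run:
```python
from h import *
print(go([.5313,-.0944,.0745]),read_state()["wrist_force"])
```

```text
{'tool': array([ 0.5288, -0.092 ,  0.1508]), 'shift': array([ 0.0763, -0.0034, -0.001 ]), 'yaw': 63.21, 'xaxis': array([-0.,  0., -1.]), 'width': 0.0616, 't': 14.4} [-0.74469829  0.3396031  -1.86616058]
```

servo_tool:
  series:
    - [[0, 0, 0], [0.01, -0.002, -0.001], 0.055]
    - [[0, 0, 0], [0.02, -0.001, 0], 0.055]
    - [[0, 0, 0], [0.02, 0, 0], 0.055]
    - [[0, 0, 0], [0.014, 0, 0], 0.055]
    - [[0, 0, 0], [0.007, 0, 0], 0.055]
    - [[0, 0, 0], [0.003, 0, 0], 0.055]
    - [[0, 0, 0], [0, 0, 0], 0.055]

```text
clock: 15.28
tool_pos: [0.5314, -0.0949, 0.0771]
ee_rot: [-0.37, 0.602, 0.37, 0.603]
wrist_force: [0.7, 0.2, -1.7]
width: 0.0619
```

servo_tool:
  series:
    - [[0, 0, 0], [0.001, 0, 0], 0.055]
    - [[0, 0, 0], [0.001, 0, 0], 0.055]
    - [[0, 0, 0], [0, 0, 0], 0.055]

```text
clock: 15.65
tool_pos: [0.5312, -0.0949, 0.0749]
ee_rot: [-0.37, 0.602, 0.37, 0.602]
wrist_force: [0.3, 0.2, -1.3]
width: 0.0617
```

servo_tool:
  series:
    - [[0, 0, 0], [0.001, 0, 0], 0.055]
    - [[0, 0, 0], [0, 0, 0], 0.055]

```text
clock: 15.9
tool_pos: [0.5313, -0.095, 0.0747]
ee_rot: [-0.37, 0.602, 0.37, 0.603]
wrist_force: [-1.4, 0.4, 4.9]
width: 0.0617
```

The pot is standing on the plate (+5 N contact). I'll let go, then turn 90° around it and pinch once more lightly to find its centre in the other direction.

servo_tool:
  newtons: 20
  series:
    - [[0, 0, 0], [0, 0, 0], 0.065]
    - [[0, 0, 0], [0, 0, 0], 0.07]
    - [[0, 0, 0], [0, 0, 0], 0.08]
    - [[0, 0, 0], [0, 0, 0], 0.0854]
    - [[0, 0, 0], [0, 0, 0], 0.0854]
    - [[0, 0, 0], [0, 0, 0], 0.0854]
    - [[0, 0, 0], [0, 0, 0], 0.0854]
    - [[0.5, 0, 0], [0, -0.002, 0], 0.0854]
    - [[1, 0, 0], [0, 0, 0], 0.0854]
    - [[1, 0, 0], [0, 0, 0], 0.0854]
    - [[1, 0, 0], [0, 0, 0], 0.0854]
    - [[1, 0, 0], [0, 0, 0], 0.0854]

```text
clock: 17.4
tool_pos: [0.533, -0.0958, 0.0738]
ee_rot: [-0.245, 0.663, 0.245, 0.663]
wrist_force: [-0.1, -0.8, 0.3]
width: 0.0856
```

servo_tool:
  series:
    - [[1, 0, 0], [0, 0, 0], 0.0854]
    - [[1, 0, 0], [0, 0, 0], 0.0854]
    - [[1, 0, 0], [0, 0, 0], 0.0854]
    - [[1, 0, 0], [0, 0, 0], 0.0854]
    - [[1, 0, 0], [0, 0, 0], 0.0854]
    - [[1, 0, 0], [0, 0, 0], 0.0854]
    - [[1, 0, 0], [0, 0, 0], 0.0854]
    - [[1, 0, 0], [0, 0, 0], 0.0854]
    - [[1, 0, 0], [0, 0, 0], 0.0854]
    - [[1, 0, 0], [0, 0, 0], 0.0854]
    - [[1, 0, 0], [0, 0, 0], 0.0854]
    - [[1, 0, 0], [0, 0, 0], 0.0854]

```text
clock: 18.9
tool_pos: [0.533, -0.0958, 0.0738]
ee_rot: [0.12, 0.697, -0.12, 0.697]
wrist_force: [-0.5, -0.6, 0.5]
width: 0.0852
```

servo_tool:
  series:
    - [[1, 0, 0], [0, 0, 0], 0.0854]
    - [[0.5, 0, 0], [0, 0, 0], 0.0854]
    - [[0, 0, 0], [0, 0, 0], 0.0854]

```text
clock: 19.27
tool_pos: [0.533, -0.0958, 0.0738]
ee_rot: [0.164, 0.688, -0.164, 0.688]
wrist_force: [0.7, 0.1, -0.1]
width: 0.0853
```

Run:
```python
from h import *
import pickle
c=camera_info("wrist");im=snapshot("wrist")[:,:,::-1];cv2.imwrite("pics/w7.png",im);pickle.dump(c,open("c7.pkl","wb"))
s=read_state();print(go([.5335,-.0955,.0747],-27),s["wrist_force"])
p=np.array([.5335,-.0955,.085])
for a in (0,):
    q=np.array([proj(c,p+.031*np.array([np.cos(t),np.sin(t),0])) for t in np.linspace(0,6.28,90)]);print("rim pred cols",q[:,0].min(),q[:,0].max(),"top",q[:,1].min())
```

```text
{'tool': array([ 0.5329, -0.0958,  0.0738]), 'shift': array([-0.0009,  0.0005,  0.0004]), 'yaw': -26.79, 'xaxis': array([ 0.,  0., -1.]), 'width': 0.0855, 't': 19.325, 'turn_x': 0.04} [-0.47027648  0.08300279  0.41130384]
rim pred cols 190.55837135866201 371.112058765556 top 231.63523809348268
```

View pics/w7.png

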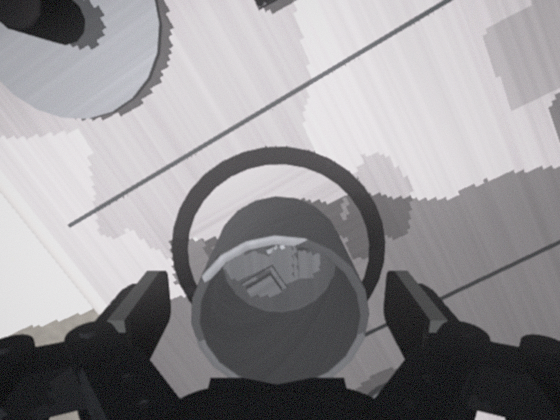

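The pot stands inside the ring, with rim columns 192–368 and ring columns 172–385 (both centred at about 279). The moulds are inside at (280,275), and the fingers are clear. Now a light cross pinch.

servo_tool:
  newtons: 20
  series:
    - [[0, 0, 0], [0, 0, 0], 0.075]
    - [[0, 0, 0], [0, 0, 0], 0.07]
    - [[0, 0, 0], [0, 0, 0], 0.066]
    - [[0, 0, 0], [0, 0, 0], 0.063]
    - [[0, 0, 0], [0, 0, 0], 0.061]
    - [[0, 0, 0], [0, 0, 0], 0.06]
    - [[0, 0, 0], [0, 0, 0], 0.06]
    - [[0, 0, 0], [0, 0, 0], 0.06]

```text
clock: 20.32
tool_pos: [0.5333, -0.0959, 0.0742]
ee_rot: [0.164, 0.688, -0.164, 0.688]
wrist_force: [0.3, -0.0, 4.6]
width: 0.0604
```

Run:
```python
from h import *
s=read_state();print(go([0,0,0]),s["wrist_force"],s["moment"])
z=R.from_quat(s["ee_rot"]).as_matrix()[:,2][:2];p2=s["tool_pos"][:2]
a=np.radians(63.2);z1=np.array([np.cos(a),np.sin(a)]);p1=np.array([.5313,-.095])
pot=np.linalg.solve(np.array([z1,z]),[z1@p1,z@p2]);print("pot centre",pot)
```

```text
{'tool': array([ 0.5333, -0.0959,  0.0742]), 'shift': array([ 0.0737, -0.1552, -0.5192]), 'yaw': -26.84, 'xaxis': array([ 0.001, -0.   , -1.   ]), 'width': 0.0604, 't': 20.325} [ 0.27543758 -0.00710775  4.59760626] [-0.11679951 -0.14869673  0.08671038]
pot centre [ 0.53322888 -0.09597435]
```

servo_tool:
  series:
    - [[0, 0, 0], [0, 0, 0], 0.063]
    - [[0, 0, 0], [0, 0, 0], 0.07]
    - [[0, 0, 0], [0, 0, 0], 0.08]
    - [[0, 0, 0], [0, 0, 0], 0.0854]
    - [[0, 0, 0], [0, 0, 0], 0.0854]
    - [[0, 0, 0], [-0.02, 0, 0], 0.0854]
    - [[0, 0, 0], [-0.04, 0, 0], 0.0854]
    - [[0, 0, 0], [-0.04, 0, 0], 0.06]
    - [[0, 0, 0], [-0.02, 0, 0], 0.05]
    - [[0, 0, 0], [0, 0, 0], 0.05]

```text
clock: 21.58
tool_pos: [0.5339, -0.096, 0.1954]
ee_rot: [0.164, 0.687, -0.164, 0.689]
wrist_force: [0.3, 0.4, -0.9]
width: 0.0501
```

```bash
python3 -c "
from h import *
plan([([.5056,.035,.15],18)],63)
cv2.imwrite('pics/t1.png',snapshot('top')[:,:,::-1])"
```

```text
[[np.float64(-1.0), 0, 0], [0.003, 0.006, -0.005]]
[[np.float64(-1.0), 0, 0], [0.003, 0.006, -0.004]]
[[np.float64(-1.0), 0, 0], [0.003, 0.007, -0.004]]
[[np.float64(-1.0), 0, 0], [0.003, 0.007, -0.003]]
[[np.float64(-1.0), 0, 0], [0.003, 0.007, -0.002]]
[[np.float64(-1.0), 0, 0], [0.003, 0.007, -0.002]]
[[np.float64(-1.0), 0, 0], [0.003, 0.007, -0.001]]
[[np.float64(-1.0), 0, 0], [0.003, 0.007, -0.001]]
[[np.float64(-1.0), 0, 0], [0.003, 0.007, 0.0]]
[[np.float64(-1.0), 0, 0], [0.003, 0.007, 0.001]]
[[np.float64(-1.0), 0, 0], [0.003, 0.007, 0.001]]
[[np.float64(-1.0), 0, 0], [0.003, 0.007, 0.002]]
[[np.float64(-1.0), 0, 0], [0.003, 0.007, 0.003]]
[[np.float64(-1.0), 0, 0], [0.003, 0.007, 0.003]]
[[np.float64(-1.0), 0, 0], [0.003, 0.006, 0.004]]
[[np.float64(-1.0), 0, 0], [0.003, 0.006, 0.004]]
[[np.float64(-1.0), 0, 0], [0.003, 0.006, 0.005]]
[[np.float64(-1.0), 0, 0], [0.003, 0.005, 0.005]]
yaw -26.844124727582294 turn total -17.96882494551646
```

servo_tool:
  series:
    - [[-1, 0, 0], [0.003, 0.006, -0.005], 0.05]
    - [[-1, 0, 0], [0.003, 0.006, -0.004], 0.05]
    - [[-1, 0, 0], [0.003, 0.007, -0.004], 0.05]
    - [[-1, 0, 0], [0.003, 0.007, -0.003], 0.05]
    - [[-1, 0, 0], [0.003, 0.007, -0.002], 0.05]
    - [[-1, 0, 0], [0.003, 0.007, -0.002], 0.05]
    - [[-1, 0, 0], [0.003, 0.007, -0.001], 0.05]
    - [[-1, 0, 0], [0.003, 0.007, -0.001], 0.05]
    - [[-1, 0, 0], [0.003, 0.007, 0], 0.05]
    - [[-1, 0, 0], [0.003, 0.007, 0.001], 0.05]
    - [[-1, 0, 0], [0.003, 0.007, 0.001], 0.05]
    - [[-1, 0, 0], [0.003, 0.007, 0.002], 0.05]

```text
clock: 23.12
tool_pos: [0.5129, -0.0099, 0.1558]
ee_rot: [-0.202, 0.678, 0.203, 0.676]
wrist_force: [-0.1, -0.4, -0.2]
width: 0.0499
```

servo_tool:
  series:
    - [[-1, 0, 0], [0.003, 0.007, 0.003], 0.05]
    - [[-1, 0, 0], [0.003, 0.007, 0.003], 0.05]
    - [[-1, 0, 0], [0.003, 0.006, 0.004], 0.05]
    - [[-1, 0, 0], [0.003, 0.006, 0.004], 0.05]
    - [[-1, 0, 0], [0.003, 0.006, 0.005], 0.05]
    - [[-1, 0, 0], [0.003, 0.005, 0.005], 0.05]
    - [[0, 0, 0], [0, 0, 0], 0.05]
    - [[0, 0, 0], [0, 0, 0], 0.05]

```text
clock: 24.12
tool_pos: [0.5039, 0.0332, 0.139]
ee_rot: [-0.37, 0.603, 0.37, 0.602]
wrist_force: [0.6, 0.1, 0.2]
width: 0.05
```

```bash
python3 -c "
from h import *
import pickle
c=camera_info('wrist');cv2.imwrite('pics/w8.png',snapshot('wrist')[:,:,::-1]);pickle.dump(c,open('c8.pkl','wb'))
print(go([.5056,.035,.0695],63))
print(proj(c,np.array([.5056,.035,.067])),proj(c,np.array([.5056,.035,.039])))
g=cv2.cvtColor(cv2.imread('pics/w8.png'),6);n,l,st,ce=cv2.connectedComponentsWithStats((g<60).astype(np.uint8))
for i in range(1,n):
    if 150<st[i,4]<4000: print(st[i],ce[i])
"
```

```text
{'tool': array([0.5041, 0.0331, 0.1393]), 'shift': array([ 0.0698, -0.0006,  0.0024]), 'yaw': 63.08, 'xaxis': array([-0.001, -0.   , -1.   ]), 'width': 0.05, 't': 24.175, 'turn_x': 0.02}
(np.float64(281.8944835503914), np.float64(239.77108013131223)) (np.float64(281.3701423927281), np.float64(224.53136293587346))
[289 310  33  27 288] [303.54861111 323.83680556]
```

servo_tool:
  series:
    - [[0, 0, 0], [0.02, 0, 0.002], 0.05]
    - [[0, 0, 0], [0.024, 0, 0], 0.05]
    - [[0, 0, 0], [0.016, 0, 0], 0.05]
    - [[0, 0, 0], [0.008, 0, 0], 0.05]
    - [[0, 0, 0], [0.002, 0, 0], 0.05]
    - [[0, 0, 0], [0, 0, 0], 0.05]

```text
clock: 24.92
tool_pos: [0.5055, 0.0351, 0.0703]
ee_rot: [-0.37, 0.602, 0.37, 0.603]
wrist_force: [-0.1, 1.0, -0.2]
width: 0.05
```

servo_tool:
  newtons: 40
  series:
    - [[0, 0, 0], [0, 0, 0], 0.035]
    - [[0, 0, 0], [0, 0, 0], 0.025]
    - [[0, 0, 0], [0, 0, 0], 0.018]
    - [[0, 0, 0], [0, 0, 0], 0.01]
    - [[0, 0, 0], [0, 0, 0], 0.01]
    - [[0, 0, 0], [0, 0, 0], 0.01]
    - [[0, 0, 0], [0, 0, 0], 0.01]

```text
clock: 25.8
tool_pos: [0.5053, 0.035, 0.0702]
ee_rot: [-0.37, 0.602, 0.37, 0.603]
wrist_force: [-2.2, -1.6, 4.4]
width: 0.016
```

```bash
python3 -c "
from h import *
s=read_state();print(go([0,0,0]),s['wrist_force'])
M=R.from_quat(s['ee_rot']).as_matrix();z=M[:2,2];p=s['tool_pos'][:2]
a=np.radians(-11.1);z1=np.array([np.cos(a),np.sin(a)]);p1=np.array([.5054,.035])
k=np.linalg.solve(np.array([z1,z]),[z1@p1,z@p]);print('knob',k,'offset in tool y,z',M[:2,1]@(k-p),z@(k-p))
"
```

```text
{'tool': array([0.5053, 0.035 , 0.0702]), 'shift': array([ 0.07  ,  0.4351, -0.2594]), 'yaw': 63.15, 'xaxis': array([ 0.001, -0.   , -1.   ]), 'width': 0.016, 't': 25.8} [-2.22070334 -1.55101145  4.44263896]
knob [0.50538472 0.03492213] offset in tool y,z -8.85669938179229e-05 -5.1107893804693357e-17
```

The knob sits on the TCP axis to about 0.1 mm in both directions. I'll lift and carry to above the pot.

servo_tool:
  series:
    - [[0, 0, 0], [-0.004, 0, 0], 0.01]
    - [[0, 0, 0], [-0.016, 0, 0], 0.01]
    - [[0, 0, 0], [-0.03, 0, 0], 0.01]
    - [[0, 0, 0], [-0.025, -0.004, -0.005], 0.01]
    - [[0, 0, 0], [-0.005, -0.012, -0.015], 0.01]
    - [[0, 0, 0], [0, -0.018, -0.023], 0.01]
    - [[0, 0, 0], [0, -0.02, -0.024], 0.01]
    - [[0, 0, 0], [0, -0.017, -0.021], 0.01]
    - [[0, 0, 0], [0, -0.01, -0.012], 0.01]
    - [[0, 0, 0], [0, -0.003, -0.004], 0.01]
    - [[0, 0, 0], [0, 0, 0], 0.01]
    - [[0, 0, 0], [0, 0, 0], 0.01]

```text
clock: 27.3
tool_pos: [0.533, -0.0949, 0.1498]
ee_rot: [-0.37, 0.602, 0.371, 0.602]
wrist_force: [0.1, -0.3, -1.4]
width: 0.0163
```

```bash
python3 -c "
from h import *
print(go([.5332,-.0960,.1202]),read_state()['wrist_force'])
cv2.imwrite('pics/w9.png',snapshot('wrist')[:,:,::-1])"
```

```text
{'tool': array([ 0.533 , -0.0949,  0.1498]), 'shift': array([ 0.0296, -0.0007, -0.0009]), 'yaw': 63.21, 'xaxis': array([-0.,  0., -1.]), 'width': 0.0163, 't': 27.3} [ 0.12608408 -0.32460709 -1.38822685]
```

View pics/w9.png

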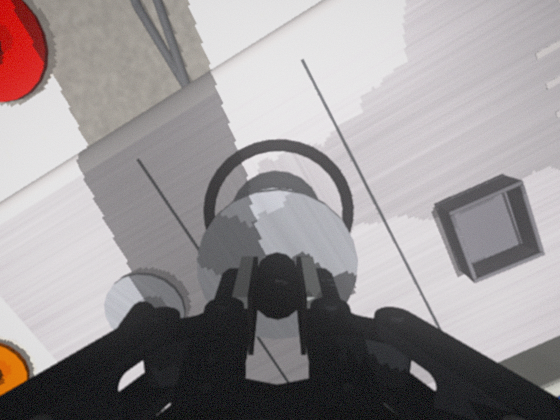

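The lid is held level over the pot, the pot's base is centred in the ring (col about 278), and the small lid and tray are untouched. Lowering gently.

servo_tool:
  series:
    - [[0, 0, 0], [0.004, -0.0007, -0.0009], 0.01]
    - [[0, 0, 0], [0.008, 0, 0], 0.01]
    - [[0, 0, 0], [0.007, 0, 0], 0.01]
    - [[0, 0, 0], [0.003, 0, 0], 0.01]
    - [[0, 0, 0], [0.002, 0, 0], 0.01]
    - [[0, 0, 0], [0.001, 0, 0], 0.01]
    - [[0, 0, 0], [0, 0, 0], 0.01]

```text
clock: 28.22
tool_pos: [0.5334, -0.0968, 0.1249]
ee_rot: [-0.37, 0.602, 0.37, 0.602]
wrist_force: [0.5, -0.2, -1.4]
width: 0.0163
```

```bash
python3 -c "
from h import *
print(go([.5332,-.0960,.1202]),read_state()['wrist_force'])"
```

```text
{'tool': array([ 0.5334, -0.0968,  0.1249]), 'shift': array([0.0047, 0.0005, 0.0006]), 'yaw': 63.16, 'xaxis': array([ 0.,  0., -1.]), 'width': 0.0163, 't': 28.225} [ 0.46178769 -0.18903423 -1.38102654]
```

servo_tool:
  series:
    - [[0, 0, 0], [0.001, 0.0004, 0.0004], 0.01]
    - [[0, 0, 0], [0.001, 0, 0], 0.01]
    - [[0, 0, 0], [0.001, 0, 0], 0.01]
    - [[0, 0, 0], [0, 0, 0], 0.01]

```text
clock: 28.72
tool_pos: [0.5331, -0.0962, 0.1217]
ee_rot: [-0.37, 0.602, 0.37, 0.602]
wrist_force: [0.0, 0.8, -0.9]
width: 0.0162
```

servo_tool:
  series:
    - [[0, 0, 0], [0.001, 0, 0], 0.01]
    - [[0, 0, 0], [0, 0, 0], 0.01]
    - [[0, 0, 0], [0.001, 0, 0], 0.01]
    - [[0, 0, 0], [0, 0, 0], 0.01]

```text
clock: 29.22
tool_pos: [0.5333, -0.0962, 0.1203]
ee_rot: [-0.37, 0.602, 0.37, 0.603]
wrist_force: [-0.6, 0.3, 2.2]
width: 0.0165
```

Contact came exactly at the expected seat height (0.1202). Releasing and backing off.

servo_tool:
  newtons: 20
  series:
    - [[0, 0, 0], [0, 0, 0], 0.02]
    - [[0, 0, 0], [0, 0, 0], 0.03]
    - [[0, 0, 0], [0, 0, 0], 0.05]
    - [[0, 0, 0], [0, 0, 0], 0.05]
    - [[0, 0, 0], [-0.01, 0, 0], 0.05]
    - [[0, 0, 0], [-0.03, 0, 0], 0.05]
    - [[0, 0, 0], [-0.04, 0, 0], 0.05]
    - [[0, 0, 0], [-0.02, 0, 0], 0.05]
    - [[0, 0, 0], [0, 0, 0], 0.05]

```text
clock: 30.35
tool_pos: [0.5342, -0.0964, 0.2221]
ee_rot: [-0.371, 0.601, 0.369, 0.603]
wrist_force: [-0.3, -1.5, -0.5]
width: 0.0499
```

Run:
```python
from h import *
c=camera_info('wrist');w=snapshot('wrist')[:,:,::-1].copy();s=snapshot('side')[:,:,::-1].copy();t=snapshot('top')[:,:,::-1].copy()
print(go([.5332,-.096,.22]),proj(c,np.array([.5332,-.096,.094])))
def circ(im,c,X,r,k=1):
    p=np.array([proj(c,np.array([X[0]+r*np.cos(a),X[1]+r*np.sin(a),X[2]])) for a in np.linspace(0,6.28,90)]);return p
ks=camera_info("side")
x0,y0=235,200;big=cv2.resize(s[y0:y0+100,x0:x0+100],(400,400),interpolation=cv2.INTER_CUBIC)
for z,r in((.089,.037),(.085,.031),(.03,.031)):
    p=(circ(s,ks,[.5332,-.096,z],r)-[x0,y0]+.5)*4-.5;cv2.polylines(big,[np.int32(p*8)],True,(0,0,255),1,cv2.LINE_AA,3)
O=np.zeros((400,800,3),np.uint8);O[:,:400]=big;O[:300,400:]=w[60:360,80:480];O[300:,400:]=s[150:250,180:580] if 0 else cv2.resize(t[145:305,100:430],(400,100));cv2.imwrite("pics/fin.png",O)
# bystander change
for n,im in(("side",s),("top",t)):
    d=cv2.absdiff(cv2.GaussianBlur(im,(5,5),0),cv2.GaussianBlur(cv2.imread(f"pics/{n}0.png"),(5,5),0)).max(2)
```

```text
{'tool': array([ 0.5328, -0.0961,  0.2189]), 'shift': array([-0.0011, -0.0003,  0.0003]), 'yaw': 63.16, 'xaxis': array([-0.001,  0.   , -1.   ]), 'width': 0.0501, 't': 30.5} (np.float64(277.05901053561024), np.float64(209.18762232775995))
```

View pics/fin.png

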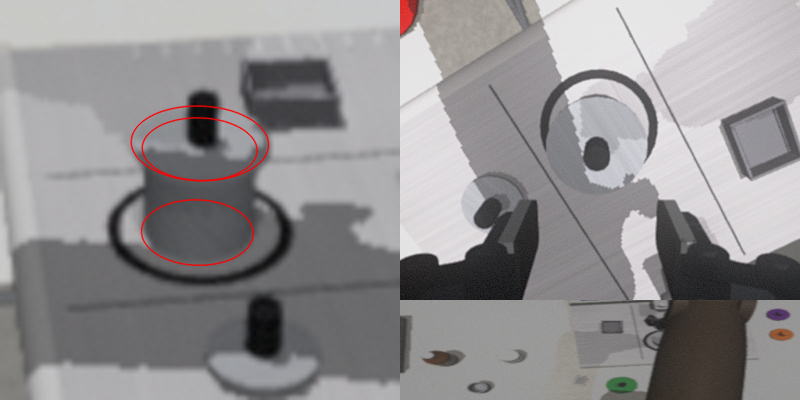

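The final view shows the lid disc level and matching the predicted seated outline. The pot is centred in the ring, the small lid and tray are in place, and the gripper is clear. Handing in.

```bash
python3 -c "
from workcell import *
print(close_job(), read_state()['clock'])"
```

```text
the job is handed in; nothing more can be done
the job is handed in; nothing more can be done
```

The pot now stands in the black ring with its three moulds, and its own lid is on the rim. I handed the job in about 30 s into the 72 s allowed; it reports no verdict.

**What I did:**
- The larger lid was the one on the warm spot. I laid it flat at the front left of the plate, about 13 cm from the spot.
- I gripped the pot with the jaws clear of the jar and small pot, carried it upright and set it in the ring. I let go, then pinched it lightly from the other direction to find its exact centre.
- I picked the larger lid up again and lowered it onto the pot. Both lids were left the right way up and released.

**Last checks:**
- **Lid height:** the lid touched down at a tool height of 0.1203 m, against 0.1202 m expected when fully seated.
- **Lid position:** at release the tool was within about 0.3 mm of the pot's measured centre. The lid looks level and matches the predicted seated outline in the side view.
- **Pot position:** the pot's centre is about 0.6 mm from the fitted ring centre.
- **Other things:** the small lid and tray look untouched, and the gripper was well above everything. The arm hid part of the top view, so I last saw the cassette and the forceps only partly; the jar, bottle and small pot show only in a small last crop of that view, and I did not measure them again.

**What disagreed:** early position estimates of the pot differed by up to about 14 mm between the fixed side camera and the wrist camera, so I relied on close wrist views. The gripper read 1–2 mm less than the true sizes of the knob and, in the light pinch, the pot; I did not resolve why.

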